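# Charge the niche fan with scent capsules and aim it

### The arm

A 6-joint arm with a two-finger parallel gripper is mounted at the origin on the work surface. World frame = base frame: x ahead of the robot, y to its left, z up, the work surface at z = 0. Lengths are in m, angles in rad, forces in N, time in s.
With the tool pointing down it reaches from about 0.25 to 0.725 m from the base axis. Payload 4 kg.
Tool frame: the origin (TCP) lies between the finger pads; the fingertips stand 8 mm ahead of it and the grasp point (between the pads) lies 11 mm behind it; z points along the fingers, y is the line along which they close (so a half turn about z gives the same grasp; the last joint's range is limited). The gripper opens to 85 mm and grips with 20 to 120 N. Pads are 22 mm wide; open, the fingers measure 114 mm over their backs; the gripper's body (76 mm by 85 mm) begins 54 mm behind the grasp point. The pads swing forward as they close: fully open they stand 13 mm farther back than shut.
Start: joints at [1.126, 0.241, 0.005, 1.335, 0, 1.571], TCP at [0.215, 0.451, 0.239] pointing down, gripper open.
Joint ranges: [-2.72, 2.72], [-1.05, 1.87], [-1.09, 1.28], [-1.99, 2.15], [-1.42, 1.44], [-3.14, 3.14]. Speed limits (rad/s): [2.79, 2.79, 3.14, 3.14, 3.14, 3.14].

### API

Orientations are given as a unit quaternion [x, y, z, w].
In Python, from workcell import status, viewer, bot gives the robot as it stands.
- The arm moves only by the tool servo_tool, never from a script. Its argument "commands" is a list of rows, each a list of 5 numbers: the finger opening in mm, from 0 to 85.4, then the shift along the tool's x, y, z in mm, then the turn about the tool's z in rad. A call has 1 to 20 rows; each row shifts and turns the commanded pose from where the row before left it, along the tool's axes as they then stand; what a row does not reach is not made up. A row lasts 1/8 s, in which the tool goes at most 62.5 mm and 10.7 degrees, less where a joint would pass 70% of its speed; a pose out of reach is approached as far as the arm can. A call is refused whole if a number of a shift passes 62.5 or a number of a turn 0.188, either way. A call with a gripper value outside its range is refused whole. The fingers move at their own pace and stop on an object; the grip force is fixed at half the most. Time passes only in rows, so rows that do not move let the fingers close. It gives the time, the measured TCP pose, the force, the opening and the grip force at its end, in the units of the state.
- status.get_obs(): the state, without advancing time (a new reading comes with each control period).
- viewer.camera(name): name is "scene" or "side" or "wrist"; returns (picture, depth): 384x512x3 uint8, red, green, blue; 384x512 float32, m along the optical axis (not along the pixel's ray), 0 where there is no reading.
- viewer.get_calibration(name): a dict with "camera_matrix" (3x3 intrinsics, pixels), "distortion" ([k1, k2, p1, p2, k3] as OpenCV has them; the pictures are not rectified), "R" (3x3) and "t" (3): a world point X has camera coordinates R X + t; the wrist camera has in their place "T_tool_cam" (4x4, takes a point from camera to tool coordinates, whose origin is the TCP and whose axes are the flange's). Camera axes: x right, y down, z forward; pixel columns grow to the right and rows downward; lengths in m; the calibration is good to about 2 mm. A picture is of the moment at which its call begins: read the wrist's pose just before it. get_calibration takes no time and is no camera call.
- bot.job_done(): hands the job in; it is judged then, once.
Trained networks look in the newest picture that a camera, given by its name, has taken for a name from the list of things; names that differ only in an ending like _2 or _b are one class to them, and where a whole thing is asked for, a point or a joint stands for the part that bears it (a point fixed in the world has none). Each returns a list of dicts, best first, with "p" (0 to 1); they miss things now and then, are a little off and sometimes report something else, mostly with a low value. They report only what shows in the picture. A call takes as long as a camera call. They do not tell look-alikes from the thing itself.
- viewer.masks_of(camera, label): "mask" (384x512 bool, what is visible of it) and "pixel" ([row, column] in pixels, amid what is visible of it).
- viewer.spot_point(camera, label): "pixel" ([row, column] in pixels: a listed point, or the origin of a listed thing).
The state is a dict: "clock": time; "joint_pos": joint angles; "joint_vel": joint speeds; "tau": joint torques, N m; "eef_pos": TCP position; "tool_rot": TCP orientation; "ft_force": force on the tool from outside, world axes, zero at the start; "ft_torque": the same for the moment, N m; "grip_width": finger opening in m; "grasp_force": force on a finger pad.
Only numpy, scipy, OpenCV 4.12 (cv2) and the standard library are available. Lean on these libraries where they do the work, as an engineer would, in place of code of your own. Each camera call takes 0.05 s, during which the arm holds its last target. There are 200 camera calls.

### The job

Get the niche fan ready: load every scent capsule lying about into the fan's post magazine, one at a time and lying flat, in the order white, green, blue, yellow, red (skip colours that are not there), so that they are delivered in that order from the bottom. Then, or before, turn the blue aim knob until the tip of the black pointer stands in line with the red mark, within the mark's width. Do not knock over the tumbler, and leave the shuttlecocks standing on their saucer.

Things in the scene. Friction and masses are not known exactly. Their poses are not given: they have to be found in the camera images.
- fan_unit: fixed white fan unit: deck 170 mm (its x) by 435 mm (its y) and 22 mm high; origin on the surface under the deck, 5 mm (+y) from its middle. On its y axis: the fan head's pivot at y = +150 mm, the aim knob at y = -35 mm, the capsule magazine at y = -180 mm. The fan head rises to 210 mm above the surface and stays within 80 mm of the pivot, apart from the low pointer
- magazine_floor (a point): magazine floor on its axis, at deck height, 22 mm up. Four upright 8 mm aluminium posts, 92 mm tall above it, at +-18 mm (unit's x) and +-21.5 mm (unit's y) from the axis, make a cage for a 48 mm disc; fingers pass between posts on the unit's +x and -x sides (35 mm gaps). Capsules lie flat on one another; the lowest is delivered first. Holds four
- aim_knob (a joint): aim knob, 0 to 9 rad, grows clockwise from above; stays where left (0.04 N m). Blue, 44 mm round, with an upright grip bar 42 mm long, 14 mm thick, 30 mm tall. At 0 the bar lies along the unit's x; at q it has turned q clockwise. Each radian swings fan head and pointer 0.14 rad anticlockwise from above, without play
- aim_knob_grip (a point): on the knob's axis, inside its grip bar, 59 mm above the surface; the bar's top is 7 mm higher
- fan_head (a joint): swing of the fan head with its black pointer about the pivot, rad, positive anticlockwise from above, 0 when the pointer lies along the unit's -y; range +-0.63; moved by the knob only
- pointer_tip (a point): free end of the black pointer under the fan head, 118 mm from the pivot, 40 mm above the surface
- mark_end (a point): inner end of the red mark on the deck's scale, 118 mm from the pivot; the mark is 8 mm wide, 26 mm long (radially, outwards from this point) and 6 mm thick; it is clamped to the scale and does not yield
- pivot (a point): vertical axis of the fan head, at deck height
- cap_white: white scent capsule, a plastic disc 44 mm across and 22 mm high, about 35 g, white all over with a small grey spot on both faces; same either way up; may be absent; origin at the centre of one face, z along its axis
- cap_white_center (a point): centre of the white capsule
- cap_green: green scent capsule, a plastic disc 44 mm across and 22 mm high, about 35 g, green all over with a small grey spot on both faces; same either way up; may be absent; origin at the centre of one face, z along its axis
- cap_green_center (a point): centre of the green capsule
- cap_blue: blue scent capsule, a plastic disc 44 mm across and 22 mm high, about 35 g, blue all over with a small grey spot on both faces; same either way up; may be absent; origin at the centre of one face, z along its axis
- cap_blue_center (a point): centre of the blue capsule
- cap_yellow: yellow scent capsule, a plastic disc 44 mm across and 22 mm high, about 35 g, yellow all over with a small grey spot on both faces; same either way up; may be absent; origin at the centre of one face, z along its axis
- cap_yellow_center (a point): centre of the yellow capsule
- cap_red: red scent capsule, a plastic disc 44 mm across and 22 mm high, about 35 g, red all over with a small grey spot on both faces; same either way up; may be absent; origin at the centre of one face, z along its axis
- cap_red_center (a point): centre of the red capsule
- tumbler: clear polycarbonate tumbler, 72 mm across, 95 mm tall, standing upright; origin at the centre of its underside
- saucer: white ceramic saucer with a blue rim, 168 mm across, 17 mm high; origin under its centre
- shuttle0: nylon shuttlecock with a white skirt, standing cork up on the saucer, 62 mm across its skirt, 83 mm tall; origin under its centre
- shuttle1: the same with a yellow skirt
Not all that is in view belongs to the job. Of the things that look like the saucer, take the one that is nearest to the robot's base at the start.

How it is judged:
On the way, in this order (a step that is already met when the one before it is completed fails the run):
1. the white capsule lies flat in the magazine (before any later colour) (horizontal distance between cap_white_center and magazine_floor below 0.006 m and z of cap_white_center in the frame of magazine_floor below 0.083 m and angle between the z axis of cap_white and the z axis of fan_unit, either way round below 0.15 rad and linear speed of cap_white below 0.03 m/s), for 0.2 s.
2. the green capsule lies flat in the magazine (before any later colour) (horizontal distance between cap_green_center and magazine_floor below 0.006 m and z of cap_green_center in the frame of magazine_floor below 0.083 m and angle between the z axis of cap_green and the z axis of fan_unit, either way round below 0.15 rad and linear speed of cap_green below 0.03 m/s), for 0.2 s.
3. the blue capsule lies flat in the magazine (before any later colour) (horizontal distance between cap_blue_center and magazine_floor below 0.006 m and z of cap_blue_center in the frame of magazine_floor below 0.083 m and angle between the z axis of cap_blue and the z axis of fan_unit, either way round below 0.15 rad and linear speed of cap_blue below 0.03 m/s), for 0.2 s.
4. the yellow capsule lies flat in the magazine (before any later colour) (horizontal distance between cap_yellow_center and magazine_floor below 0.006 m and z of cap_yellow_center in the frame of magazine_floor below 0.083 m and angle between the z axis of cap_yellow and the z axis of fan_unit, either way round below 0.15 rad and linear speed of cap_yellow below 0.03 m/s), for 0.2 s.
5. the red capsule lies flat in the magazine (before any later colour) (horizontal distance between cap_red_center and magazine_floor below 0.006 m and z of cap_red_center in the frame of magazine_floor below 0.083 m and angle between the z axis of cap_red and the z axis of fan_unit, either way round below 0.15 rad and linear speed of cap_red below 0.03 m/s), for 0.2 s.
At the end, for the whole second after the job is handed in: every capsule present lies flat (within 0.15 rad) and at rest in the magazine, within 6 mm of its axis, centre under 83 mm above its floor, loaded in colour order; pointer tip within 4 mm of the mark's inner end; tumbler and shuttlecocks upright, these on the saucer (all of step 1 and all of step 2 and all of step 3 and all of step 4 and all of step 5 and horizontal distance between pointer_tip and mark_end below 0.004 m and angle between each of tumbler, shuttle0, shuttle1's own z axis and vertical below 0.3 rad and horizontal distance between each of shuttle0, shuttle1 and saucer below 0.07 m); the robot touches nothing.
It fails at once if the tumbler is knocked over (angle between tumbler's own z axis and vertical above 0.8 rad).
It fails at once if a shuttlecock is knocked over or off the saucer (angle between any of shuttle0, shuttle1's own z axis and vertical above 0.8 rad or horizontal distance between any of shuttle0, shuttle1 and saucer above 0.09 m).
Of cap_white, cap_green, cap_blue, cap_yellow, cap_red only 3 to 4 are there at a start; the rules pass over those that are not, and their reading is None.
At some moment in a run one of cap_white, cap_green, cap_blue, cap_yellow, cap_red may be knocked a few centimetres aside while the robot is not near it.
Once in a run the grip may slacken for a moment while it holds something.
It also fails if it takes over 210 s, if anything falls off the work surface, if the arm or the gripper's body presses on something with over 40 N, if the wrist force passes 120 N, or if a joint passes its speed limit or range.

## Working session

There is one attempt and no reset: what is moved stays moved. The work goes in short steps, Python scripts to look and compute and a tool call to move; the robot and the scene stay as the last step left them, time stands still between calls to the robot, and variables do not carry over. Pictures are saved under pics/ and viewed, at most 14 in all, crops included, and the job is handed in when it is done.

Besides the shell and the picture viewer there is one more tool, called after ">>>" by a JSON object that holds its "op" and its "data", one argument or row to a line. servo_tool: Moves the arm, as the interface text tells. Its arguments: {"type":"object","properties":{"commands":{"type":"array"}},"required":["commands"]}

```bash
mkdir -p pics; ls; cat > h.py <<'E'
import numpy as np, cv2, json
from scipy.spatial.transform import Rotation as Ro
from workcell import status, viewer, bot
def pose():
    o=status.get_obs(); T=np.eye(4); T[:3,3]=o['eef_pos']; T[:3,:3]=Ro.from_quat(o['tool_rot']).as_matrix(); return T
def snap(name,fn=None):
    T=pose(); p,d=viewer.camera(name); c=viewer.get_calibration(name)
    if name=='wrist': W=T@np.array(c['T_tool_cam'])
    else:
        W=np.eye(4); R=np.array(c['R']); W[:3,:3]=R.T; W[:3,3]=-R.T@np.array(c['t'])
    if fn: cv2.imwrite('pics/'+fn,p[:,:,::-1])
    return dict(p=p,d=d,W=W,K=np.array(c['camera_matrix']),D=np.array(c['distortion']))
def rays(s,pix):
    pix=np.atleast_2d(np.array(pix,float))
    u=cv2.undistortPoints(pix[:,None,::-1].copy(),s['K'],s['D'])[:,0]
    return np.c_[u,np.ones(len(u))]
def at_z(s,pix,z):
    r=rays(s,pix)@s['W'][:3,:3].T; o=s['W'][:3,3]
    return o+r*((z-o[2])/r[:,2])[:,None]
def cloud(s,mask):
    ij=np.argwhere(mask&(s['d']>0)); 
    r=rays(s,ij)*s['d'][ij[:,0],ij[:,1]][:,None]
    return r@s['W'][:3,:3].T+s['W'][:3,3]
E
python3 - <<'E'
from h import *
o=status.get_obs(); print(o['eef_pos'],o['tool_rot'],o['clock'])
print(viewer.get_calibration('wrist')['T_tool_cam'])
for n in ['scene','side']:
    s=snap(n,n+'0.png')
    print(n,s['W'][:3,3])
    for l in ['fan_unit','cap_white','cap_green','cap_blue','cap_yellow','cap_red','tumbler','saucer','shuttle0','shuttle1','aim_knob']:
        for m in viewer.masks_of(n,l)[:4]:
            if m['p']<.25: continue
            c=cloud(s,m['mask'])
            print(l,round(m['p'],2),np.round(m['pixel']),m['mask'].sum(),np.round(np.median(c,0),3) if len(c) else None, np.round(np.percentile(c[:,2],95),3) if len(c) else None)
E
```

```text
pics
[0.21486836 0.45080355 0.23841531] [ 2.20565410e-01  9.75371628e-01 -1.01532628e-03 -2.39248450e-04] 0.0
[[ 3.92857003e-04 -9.58095810e-01 -2.86447665e-01  7.11868698e-02]
 [ 9.99999838e-01  2.58705751e-04  5.06172891e-04  4.55778914e-06]
 [-4.10856467e-04 -2.86447818e-01  9.58095757e-01 -1.34900395e-01]
 [ 0.00000000e+00  0.00000000e+00  0.00000000e+00  1.00000000e+00]]
scene [1.21534085 1.20241243 0.95127004]
fan_unit 0.92 [210. 256.] 5185 [0.653 0.294 0.025] 0.199
cap_white 0.62 [158. 236.] 66 [ 0.489 -0.162  0.022] 0.113
cap_green 0.65 [144. 227.] 88 [ 0.478 -0.279  0.02 ] 0.027
cap_blue 0.55 [157. 204.] 88 [ 0.613 -0.216  0.02 ] 0.025
cap_yellow 0.49 [130. 216.] 62 [ 0.476 -0.397  0.021] 0.026
cap_red 0.41 [144. 228.] 80 [ 0.478 -0.279  0.02 ] 0.026
tumbler 0.58 [176. 178.] 501 [ 0.76  -0.105  0.067] 0.094
saucer 0.85 [294. 435.] 2357 [0.385 0.737 0.015] 0.019
saucer 0.75 [276. 332.] 1134 [0.572 0.53  0.014] 0.018
shuttle0 0.82 [260. 341.] 419 [0.541 0.523 0.047] 0.095
shuttle0 0.76 [266. 318.] 443 [0.604 0.5   0.046] 0.094
shuttle1 0.82 [260. 341.] 419 [0.541 0.523 0.047] 
[... 304 characters left out ...]
475 -0.278  0.02 ] 0.026
cap_white 0.5 [138. 282.] 88 [ 0.487 -0.166  0.022] 0.027
cap_blue 0.62 [129. 253.] 86 [ 0.606 -0.22   0.02 ] 0.026
cap_red 0.75 [202. 234.] 5143 [0.612 0.238 0.024] 0.202
tumbler 0.84 [135. 214.] 379 [ 0.755 -0.109  0.066] 0.094
tumbler 0.75 [295. 240.] 1548 [0.563 0.513 0.015] 0.019
saucer 0.71 [295. 241.] 1692 [0.562 0.514 0.015] 0.019
saucer 0.53 [201. 238.] 4858 [0.612 0.257 0.024] 0.202
shuttle0 0.84 [284. 231.] 338 [0.589 0.501 0.048] 0.096
shuttle0 0.54 [292. 249.] 335 [0.528 0.525 0.051] 0.096
shuttle1 0.84 [284. 231.] 338 [0.589 0.501 0.048] 0.096
shuttle1 0.54 [292. 249.] 335 [0.528 0.525 0.051] 0.096
aim_knob 0.35 [286. 231.] 328 [0.591 0.502 0.047] 0.095
```

View pics/scene0.png

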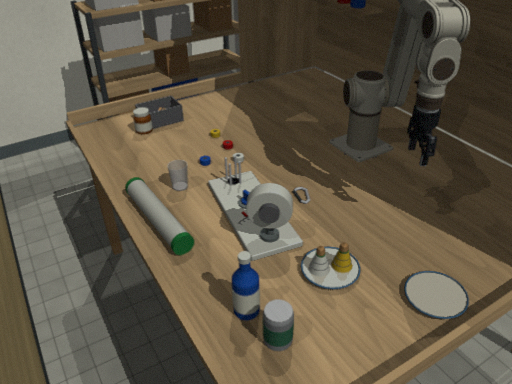

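View pics/side0.png

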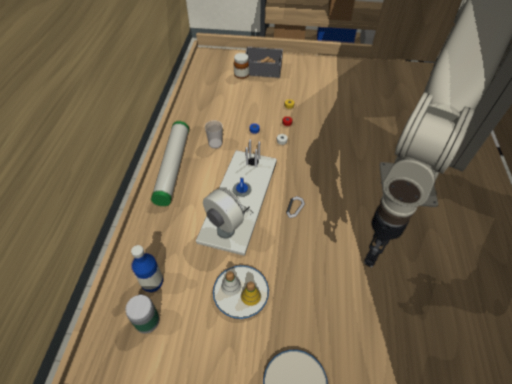

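The scene pictures show white (138,282 side), red (121,287), blue (128,254) and yellow (103,289) capsules, with no green. Possible confusions are the green lid of the roller at (245,180 scene), the carabiner at (195,301), the blue bottle, and an empty second saucer at (294,435). The shuttlecocks' saucer is at (268,332). Next I'll fit the fan pose.

```bash
cat >> h.py <<'E'
def go(x,y,z=None,yaw=None):
    """shift in tool axes (mm) to world target; yaw = world direction of tool y (mod pi)"""
    T=pose(); t=np.array([x,y,T[2,3] if z is None else z])
    d=T[:3,:3].T@(t-T[:3,3])*1000
    a=np.arctan2(T[1,1],T[0,1]); out=''
    if yaw is not None:
        e=(yaw-a+np.pi/2)%np.pi-np.pi/2; out='turn about tool z %.3f'%(-e)
    print('shift mm',np.round(d,1),out,'yawnow %.3f'%a,'j',np.round(status.get_obs()['joint_pos'],2))
def fan(s,m,plot=False):
    c=cloud(s,m)
    d=c[(c[:,2]>.014)&(c[:,2]<.03)]
    r=cv2.minAreaRect((d[:,:2]*1000).astype(np.float32)); return c,r
E
python3 - <<'E'
from h import *
for n in ['scene','side']:
    s=snap(n); m=viewer.masks_of(n,'fan_unit')[0]['mask']
    c,r=fan(s,m); print(n,r)
    p=c[c[:,2]>.09]; 
    head=p[p[:,2]>.12]; posts=p[(p[:,1]<.12)]
    print('head',np.round(np.median(head,0),3),'posts',len(posts),np.round(posts.mean(0),3) if len(posts) else '')
    for l in ['magazine_floor','aim_knob_grip','pointer_tip','mark_end','pivot']:
        for q in viewer.spot_point(n,l)[:2]:
            z={'magazine_floor':.022,'aim_knob_grip':.059,'pointer_tip':.04,'mark_end':.025,'pivot':.022}[l]
            print(l,round(q['p'],2),np.round(q['pixel']),np.round(at_z(s,q['pixel'],z)[0],3))
go(.42,-.13,.25,0)
E
```

```text
scene ((619.0991821289062, 146.9054718017578), (441.1390380859375, 172.38723754882812), 80.65731048583984)
head [0.658 0.324 0.17 ] posts 9 [ 0.606 -0.007  0.099]
magazine_floor 0.73 [178. 232.] [ 0.583 -0.049  0.022]
magazine_floor 0.39 [195. 249.] [0.586 0.081 0.022]
aim_knob_grip 0.68 [266. 341.] [0.565 0.549 0.059]
aim_knob_grip 0.42 [192. 246.] [0.607 0.103 0.059]
mark_end 0.5 [212. 245.] [0.648 0.161 0.025]
pivot 0.75 [234. 269.] [0.637 0.293 0.022]
side ((617.510986328125, 146.39254760742188), (438.1931457519531, 171.72964477539062), 80.890380859375)
head [0.636 0.325 0.18 ] posts 13 [ 0.589 -0.002  0.099]
magazine_floor 0.57 [162. 250.] [ 0.601 -0.02   0.022]
aim_knob_grip 0.67 [185. 239.] [0.619 0.126 0.059]
pointer_tip 0.76 [209. 250.] [0.57  0.215 0.04 ]
pivot 0.95 [228. 223.] [0.651 0.291 0.022]
shift mm [-435.  -436.6  -10.7] turn about tool z 1.126 yawnow 1.126 j [ 1.13  0.24  0.01  1.34 -0.    1.57]
```

>>> {"op": "servo_tool", "data": {
  "commands": [
    [85, 0, 0, 0, 0.18],
    [85, 0, 0, 0, 0.18],
    [85, 0, 0, 0, 0.18],
    [85, 0, 0, 0, 0.18],
    [85, 0, 0, 0, 0.18],
    [85, 0, 0, 0, 0.18],
    [85, -53, 21, -5, 0],
    [85, -53, 21, -5, 0],
    [85, -53, 21, -5, 0],
    [85, -53, 21, -5, 0],
    [85, -53, 21, -5, 0],
    [85, -53, 21, -5, 0],
    [85, -53, 21, -5, 0],
    [85, -53, 21, -5, 0],
    [85, -53, 21, -5, 0],
    [85, -53, 21, -5, 0],
    [85, -53, 21, -5, 0],
    [85, -53, 21, -5, 0],
    [85, 0, 0, 0, 0],
    [85, 0, 0, 0, 0]
  ]
}}

```text
clock: 4.4
eef_pos: [0.4957, -0.1722, 0.2989]
tool_rot: [0.691, 0.723, -0.0, -0.001]
ft_force: [0.8, 0.6, 0.3]
grip_width: 0.085
grasp_force: 0.0
```

```bash
cat >> h.py <<'E'
def caps(s,cam='wrist',cols=('white','blue','yellow','red'),zt=.022,pmin=.3):
    for k in cols:
        for m in viewer.masks_of(cam,'cap_'+k)[:2]:
            if m['p']<pmin: continue
            c=cloud(s,m['mask']); t=c[np.abs(c[:,2]-zt)<.006]
            if len(t)<20: print(k,'few',len(c),np.round(np.median(c,0),3)); continue
            (x,y),r=cv2.minEnclosingCircle((t[:,:2]*1000).astype(np.float32))
            rgb=s['p'][m['mask']].mean(0)
            print(k,round(m['p'],2),np.round(m['pixel']),'mean',np.round(t.mean(0)*1000,1),'circ',round(x,1),round(y,1),'r',round(r,1),np.round(rgb))
E
python3 - <<'E'
from h import *
s=snap('wrist','w1.png'); print(np.round(s['K'],0).tolist()); caps(s); go(.487,-.165,.08,-.3)
E
```

```text
[[317.0, 0.0, 255.0], [0.0, 317.0, 191.0], [0.0, 0.0, 1.0]]
white 0.7 [157. 248.] mean [ 489.6 -175.1   22.4] circ 489.5 -175.6 r 21.8 [147. 146. 145.]
blue 0.67 [194. 333.] mean [ 608.8 -225.7   22.1] circ 609.5 -226.6 r 21.2 [ 36.  53. 105.]
yellow 0.6 [301. 234.] mean [ 473.8 -405.8   22. ] circ 473.4 -407.9 r 22.2 [129. 108.  37.]
red 0.65 [234. 237.] mean [ 475.3 -287.3   21.9] circ 475.1 -287.7 r 21.6 [113.  32.  26.]
shift mm [  6.6  -8.6 219.7] turn about tool z 0.348 yawnow 0.048 j [-0.33  0.27  0.2   1.5   0.    1.19]
```

View pics/w1.png

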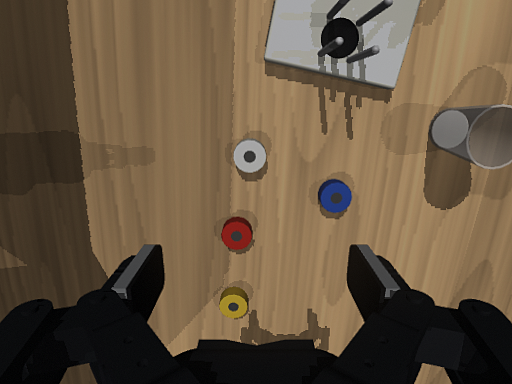

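The wrist picture shows four flat capsules, each with a grey spot: white (157,248), blue (195,334), red (234,237), yellow (303,234). The magazine posts are near (40,345) and the tumbler is at (135,470). Green is absent. I'll move down over white at magazine yaw.

>>> {"op": "servo_tool", "data": {
  "commands": [
    [85, 0, 0, 0, 0.105],
    [85, 0, 0, 0, 0.105],
    [85, -2, -3, 45, 0],
    [85, -2, -3, 45, 0],
    [85, 0, 0, 45, 0],
    [85, 0, 0, 44, 0],
    [85, 0, 0, 0, 0],
    [85, 0, 0, 0, 0]
  ]
}}

```text
clock: 5.65
eef_pos: [0.4906, -0.1753, 0.1221]
tool_rot: [0.762, 0.647, 0.001, 0.001]
ft_force: [1.1, 0.2, -0.0]
grip_width: 0.0855
grasp_force: 0.0
```

```bash
python3 - <<'E'
from h import *
s=snap('wrist','w2.png'); caps(s,cols=('white','blue')); go(.4895,-.1755,.010,-.161)
E
```

```text
blue 0.85 [224. 403.] mean [ 608.7 -225.    22. ] circ 609.9 -226.5 r 22.5 [ 28.  49. 104.]
shift mm [ 1.000e-01 -2.300e+00  1.127e+02] turn about tool z -0.003 yawnow -0.164 j [-0.34  0.36 -0.15  1.06 -0.    1.39]
```

```bash
cat >> h.py <<'E'
def top(s,x,y,zt=.022,R=.04,dz=.005):
    c=cloud(s,np.ones(s['d'].shape,bool)); c=c[(np.abs(c[:,2]-zt)<dz)&(np.hypot(c[:,0]-x,c[:,1]-y)<R)]
    if len(c)<20: print('few',len(c)); return
    (u,v),r=cv2.minEnclosingCircle((c[:,:2]*1000).astype(np.float32)); print('top n',len(c),'mean',np.round(c.mean(0)*1000,1),'circ',round(u,1),round(v,1),'r',round(r,1))
E
python3 - <<'E'
from h import *
s=snap('wrist'); top(s,.4895,-.1755)
E
```

```text
top n 2369 mean [ 489.5 -174.5   22.3] circ 489.2 -175.4 r 21.9
```

>>> {"op": "servo_tool", "data": {
  "commands": [
    [85, 0, -2, 40, 0],
    [85, 0, 0, 40, 0],
    [85, 0, 0, 32, 0],
    [85, 0, 0, 0, 0],
    [30, 0, 0, 0, 0],
    [30, 0, 0, 0, 0],
    [30, 0, 0, 0, 0],
    [30, 0, 0, 0, 0],
    [30, 0, 0, 0, 0],
    [30, 0, 0, 0, 0]
  ]
}}

```text
clock: 7.1
eef_pos: [0.4893, -0.1757, 0.0106]
tool_rot: [0.763, 0.647, 0.001, 0.002]
ft_force: [0.3, 0.7, 5.3]
grip_width: 0.0419
grasp_force: 60.6
```

>>> {"op": "servo_tool", "data": {
  "commands": [
    [30, 0, 0, -50, 0],
    [30, 0, 0, -50, 0],
    [30, 0, 0, -50, 0],
    [30, 0, 0, -50, 0],
    [30, 33, 25, 0, 0],
    [30, 33, 25, 0, 0],
    [30, 34, 25, 0, 0],
    [30, 0, 0, 0, 0],
    [30, 0, 0, 0, 0]
  ]
}}

```text
clock: 8.22
eef_pos: [0.5775, -0.0887, 0.2087]
tool_rot: [0.763, 0.647, -0.0, 0.0]
ft_force: [-0.4, -0.9, -0.7]
grip_width: 0.0422
grasp_force: 60.9
```

```bash
cat >> h.py <<'E'
def posts(s,guess=(.590,-.026)):
    c=cloud(s,np.ones(s['d'].shape,bool)); c=c[(c[:,2]>.108)&(c[:,2]<.12)&(np.hypot(c[:,0]-guess[0],c[:,1]-guess[1])<.045)]
    print('post pts',len(c))
    if len(c)<20: return
    from scipy.cluster.vq import kmeans2
    k,l=kmeans2(c[:,:2].astype(float)*1000,4,minit='++',seed=1); n=np.bincount(l,minlength=4)
    print(np.round(k,1).tolist(),n,'centre',np.round(k.mean(0),1))
E
python3 - <<'E'
from h import *
s=snap('wrist','w3.png'); posts(s); o=status.get_obs(); print(o['eef_pos'],o['grip_width'],o['grasp_force'])
for q in viewer.spot_point('wrist','magazine_floor')[:2]: print(q['p'],q['pixel'],at_z(s,q['pixel'],.022))
E
```

```text
post pts 421
[[612.4, -8.0], [605.7, -50.2], [570.5, -44.7], [577.1, -2.5]] [114  97  96 114] centre [591.4 -26.4]
[ 0.5772558  -0.08908756  0.20867597] 0.04180415059994441 60.94499230384827
0.97 [108.0, 256.0] [[ 0.58990697 -0.02818201  0.022     ]]
```

View pics/w3.png

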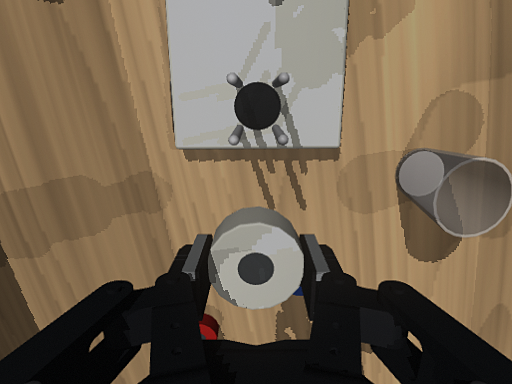

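Posts show at (77,233), (77,284), (139,234), (139,284), the magazine floor at (106,257), and white is held flat in the grip at (265,256).

```bash
python3 - <<'E'
from h import *
s=snap('wrist'); o=pose(); top(s,o[0,3],o[1,3],zt=.2205,R=.03,dz=.006); go(.5914,-.0264,.150,-.155)
E
```

```text
top n 7736 mean [579.  -87.  220.3] circ 577.7 -83.7 r 28.8
shift mm [64.6  3.6 58.7] turn about tool z -0.010 yawnow -0.165 j [-0.15  0.42  0.18  1.33 -0.    1.58]
```

>>> {"op": "servo_tool", "data": {
  "commands": [
    [30, 33, 2, 0, -0.01],
    [30, 32.5, 1.3, 0, 0],
    [30, 0, 0, 30, 0],
    [30, 0, 0, 30, 0],
    [30, 0, 0, 15, 0],
    [30, 0, 0, 4, 0],
    [30, 0, 0, 4, 0],
    [30, 0, 0, 4, 0],
    [30, 0, 0, 0, 0]
  ]
}}

```text
clock: 9.5
eef_pos: [0.5915, -0.0247, 0.1216]
tool_rot: [0.759, 0.651, -0.0, 0.0]
ft_force: [-0.9, -1.1, -1.4]
grip_width: 0.0421
grasp_force: 60.9
```

```bash
python3 - <<'E'
from h import *
s=snap('wrist','w4.png'); o=status.get_obs(); print(o['ft_force'],o['ft_torque'],o['grip_width']); go(.5914,-.0264,.055,-.155); posts(s)
E
```

```text
[-0.70975321 -0.34733058  0.00923026] [-0.12871171  0.06613716  0.02775565] 0.04193523746170618
shift mm [-1.7  0.1 66.6] turn about tool z 0.001 yawnow -0.154 j [-0.04  0.49  0.06  1.14 -0.    1.68]
post pts 876
[[611.1, -8.5], [567.8, -45.0], [578.2, -3.6], [594.8, -3.9]] [351  20 322 183] centre [588.  -15.3]
```

View pics/w4.png

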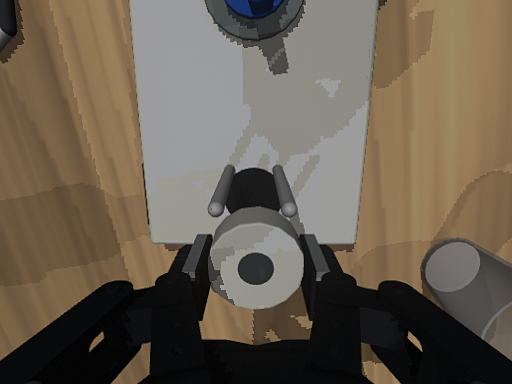

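White's disc is centred at (268,256) between the front posts at (209,215) and (209,289), with no contact force. I'll lower it with force checks.

>>> {"op": "servo_tool", "data": {
  "commands": [
    [30, -0.7, -0.2, 3, 0],
    [30, 0, 0, 4, 0],
    [30, 0, 0, 4, 0],
    [30, 0, 0, 4, 0],
    [30, 0, 0, 4, 0],
    [30, 0, 0, 0, 0]
  ]
}}

```text
clock: 10.3
eef_pos: [0.591, -0.025, 0.1018]
tool_rot: [0.759, 0.651, -0.0, -0.0]
ft_force: [0.5, -0.8, -0.6]
grip_width: 0.0423
grasp_force: 60.9
```

>>> {"op": "servo_tool", "data": {
  "commands": [
    [30, 0, 0, 8, 0],
    [30, 0, 0, 8, 0],
    [30, 0, 0, 8, 0],
    [30, 0, 0, 8, 0],
    [30, 0, 0, 7, 0],
    [30, 0, 0, 6, 0],
    [30, 0, 0, 0, 0],
    [30, 0, 0, 0, 0]
  ]
}}

```text
clock: 11.3
eef_pos: [0.5913, -0.0251, 0.0574]
tool_rot: [0.759, 0.651, -0.0, 0.0]
ft_force: [-0.2, -0.7, -0.7]
grip_width: 0.0419
grasp_force: 61.0
```

Release, rise, and look.

>>> {"op": "servo_tool", "data": {
  "commands": [
    [60, 0, 0, 0, 0],
    [60, 0, 0, 0, 0],
    [60, 0, 0, 0, 0],
    [60, 0, 0, 0, 0],
    [60, 0, 0, -20, 0],
    [60, 0, 0, -30, 0],
    [60, 0, 0, -40, 0],
    [60, 0, 0, -40, 0],
    [85, -40, 0, -20, 0],
    [85, -30, 0, 0, 0],
    [85, 0, 0, 0, 0]
  ]
}}

```text
clock: 12.68
eef_pos: [0.5803, -0.0962, 0.2078]
tool_rot: [0.76, 0.649, 0.0, 0.0]
ft_force: [-0.2, 0.2, -0.4]
grip_width: 0.0849
grasp_force: 0.0
```

```bash
python3 - <<'E'
from h import *
s=snap('wrist','w5.png'); top(s,.5914,-.0264,zt=.044,R=.03,dz=.006); posts(s)
c=cloud(s,np.ones(s['d'].shape,bool)); c=c[(np.hypot(c[:,0]-.5914,c[:,1]-.0264*-1*-1)<.012)]; print(np.round(np.percentile(c[:,2],[5,50,95]),4))
o=pose(); print(o[:3,3]); go(.6097,-.2265,.12,-.155); caps(s)
E
```

```text
top n 1900 mean [592.4 -25.4  44.3] circ 593.3 -28.6 r 27.8
post pts 413
[[612.3, -8.3], [605.7, -50.3], [570.5, -44.8], [577.0, -2.7]] [104 100 100 109] centre [591.4 -26.5]
[0.021  0.0223 0.0235]
[ 0.58025837 -0.09498517  0.20733963]
shift mm [-125.4   49.5   87.3] turn about tool z -0.001 yawnow -0.156 j [-0.16  0.43  0.19  1.33  0.    1.56]
white 0.83 [ 98. 253.] mean [588.7 -37.2  22.7] circ 592.3 -25.6 r 23.7 [126. 126. 123.]
blue 0.61 [271. 295.] mean [ 610.  -224.2   21.9] circ 609.9 -225.7 r 21.8 [32. 48. 98.]
red 0.85 [328. 196.] mean [ 476.1 -285.    21.8] circ 475.4 -288.4 r 21.6 [94. 22. 19.]
```

>>> {"op": "servo_tool", "data": {
  "commands": [
    [85, -42, 17, 0, 0],
    [85, -42, 17, 0, 0],
    [85, -41, 15.5, 20, 0],
    [85, 0, 0, 40, 0],
    [85, 0, 0, 32, 0],
    [85, 0, 0, 0, 0]
  ]
}}

```text
clock: 13.68
eef_pos: [0.608, -0.2238, 0.1115]
tool_rot: [0.759, 0.651, -0.002, -0.003]
ft_force: [-0.9, 0.8, 0.1]
grip_width: 0.0851
grasp_force: 0.0
```

```bash
python3 - <<'E'
from h import *
s=snap('wrist'); top(s,.61,-.226,R=.045); go(.6098,-.2261,.010,-.155)
E
```

```text
top n 2527 mean [ 610.1 -225.8   22.2] circ 610.0 -226.8 r 21.8
shift mm [ -1.8   0.9 104.1] turn about tool z 0.002 yawnow -0.153 j [-0.35  0.61  0.24  1.2   0.    1.37]
```

>>> {"op": "servo_tool", "data": {
  "commands": [
    [85, -1.6, 1, 40, 0],
    [85, 0, 0, 40, 0],
    [85, 0, 0, 24, 0],
    [85, 0, 0, 0, 0],
    [30, 0, 0, 0, 0],
    [30, 0, 0, 0, 0],
    [30, 0, 0, 0, 0],
    [30, 0, 0, 0, 0],
    [30, 0, 0, 0, 0],
    [30, 0, 0, 0, 0],
    [30, 0, 0, -40, 0],
    [30, 0, 0, -50, 0],
    [30, 0, 0, -60, 0],
    [30, 0, 0, -48, 0],
    [30, 0, 0, 0, 0],
    [30, 0, 0, 0, 0]
  ]
}}

```text
clock: 15.72
eef_pos: [0.6107, -0.2271, 0.2093]
tool_rot: [0.759, 0.651, 0.0, 0.0]
ft_force: [-0.6, 0.1, -1.9]
grip_width: 0.0418
grasp_force: 60.9
```

```bash
cat >> h.py <<'E'
def held(s):
    """offset of held disc's grey spot (near TCP) in tool axes, mm"""
    T=pose(); h=cv2.cvtColor(s['p'],cv2.COLOR_RGB2GRAY); 
    W=np.linalg.inv(T)
    c=cloud(s,np.ones(s['d'].shape,bool)); ij=np.argwhere(s['d']>0)
    q=(c-T[:3,3])@T[:3,:3]*1000
    k=(np.abs(q[:,1])<20.5)&(np.abs(q[:,0])<30)&(q[:,2]>-22)&(q[:,2]<-2)
    P=q[k]; zt=np.median(P[:,2]); P=P[np.abs(P[:,2]-zt)<2.5]
    (u,v),r=cv2.minEnclosingCircle(P[:,:2].astype(np.float32)); A=np.c_[P[:,:2],np.ones(len(P))]
    f=np.linalg.lstsq(A,P[:,2],rcond=None)[0]
    print('held n',len(P),'x range',np.round(np.percentile(P[:,0],[.5,99.5]),1),'top z %.1f'%zt,'circ',round(u,1),round(v,1),round(r,1),'tilt',np.round(f[:2],3))
E
python3 - <<'E'
from h import *
s=snap('wrist'); held(s); go(.5914,-.0264,.135,-.155); o=status.get_obs(); print(o['grip_width'],o['grasp_force'])
E
```

```text
held n 6356 x range [-20.5  21.2] top z -9.5 circ 0.1 0.5 23.4 tilt [0.006 0.002]
shift mm [195.2 -49.1  73.2] turn about tool z 0.001 yawnow -0.154 j [-0.36  0.56  0.41  1.42 -0.    1.37]
0.04174833761030862 60.862852334976196
```

>>> {"op": "servo_tool", "data": {
  "commands": [
    [30, 50, -12.5, 0, 0],
    [30, 50, -12.5, 0, 0],
    [30, 50, -12.5, 0, 0],
    [30, 45, -12, 0, 0],
    [30, 0, 0, 30, 0],
    [30, 0, 0, 30, 0],
    [30, 0, 0, 10, 0],
    [30, 0, 0, 0, 0],
    [30, 0, 0, 0, 0]
  ]
}}

```text
clock: 16.9
eef_pos: [0.5927, -0.0272, 0.1402]
tool_rot: [0.76, 0.65, 0.001, 0.001]
ft_force: [0.1, -0.1, -0.2]
grip_width: 0.0417
grasp_force: 60.9
```

```bash
python3 - <<'E'
from h import *
s=snap('wrist'); held(s); go(.5914,-.0264,.058,-.155); o=status.get_obs(); print(o['ft_force'],o['grip_width'],o['grasp_force'])
E
```

```text
held n 6431 x range [-20.5  21.4] top z -7.9 circ 0.5 0.3 23.0 tilt [0.006 0.003]
shift mm [ 0.5 -1.7 82.5] turn about tool z 0.001 yawnow -0.154 j [-0.05  0.48  0.09  1.18  0.    1.68]
[ 0.19798657  0.24607907 -0.78510813] 0.041612234764212414 60.89433431625366
```

>>> {"op": "servo_tool", "data": {
  "commands": [
    [30, 0, -1.8, 0, 0],
    [30, 0, 0, 0, 0],
    [30, 0, 0, 6, 0],
    [30, 0, 0, 6, 0],
    [30, 0, 0, 4, 0],
    [30, 0, 0, 4, 0],
    [30, 0, 0, 4, 0],
    [30, 0, 0, 4, 0],
    [30, 0, 0, 4, 0],
    [30, 0, 0, 4, 0],
    [30, 0, 0, 4, 0],
    [30, 0, 0, 0, 0]
  ]
}}

```text
clock: 18.45
eef_pos: [0.5899, -0.0266, 0.0988]
tool_rot: [0.759, 0.651, -0.0, -0.0]
ft_force: [-0.1, 0.3, -0.5]
grip_width: 0.0417
grasp_force: 60.9
```

>>> {"op": "servo_tool", "data": {
  "commands": [
    [30, 0, 0.5, 8, 0],
    [30, 0, 0, 8, 0],
    [30, 0, 0, 8, 0],
    [30, 0, 0, 7, 0],
    [30, 0, 0, 4, 0],
    [30, 0, 0, 3, 0],
    [30, 0, 0, 0, 0],
    [30, 0, 0, 0, 0]
  ]
}}

```text
clock: 19.45
eef_pos: [0.5909, -0.0267, 0.0616]
tool_rot: [0.759, 0.651, 0.0, 0.0]
ft_force: [-0.4, 0.9, 0.2]
grip_width: 0.0419
grasp_force: 60.9
```

Release, rise, and step back to a viewpoint that also sees toward red/yellow.

>>> {"op": "servo_tool", "data": {
  "commands": [
    [30, 0, 0, 2, 0],
    [60, 0, 0, 0, 0],
    [60, 0, 0, 0, 0],
    [60, 0, 0, 0, 0],
    [60, 0, 0, 0, 0],
    [60, 0, 0, -20, 0],
    [60, 0, 0, -30, 0],
    [60, 0, 0, -40, 0],
    [60, 0, 0, -60, 0],
    [85, -50, 0, -20, 0],
    [85, -40, 0, 0, 0],
    [85, 0, 0, 0, 0]
  ]
}}

```text
clock: 20.95
eef_pos: [0.5765, -0.1182, 0.2299]
tool_rot: [0.761, 0.649, 0.0, 0.001]
ft_force: [0.1, -0.3, -0.2]
grip_width: 0.085
grasp_force: 0.0
```

```bash
cat >> h.py <<'E'
def mag(s):
    c=cloud(s,np.ones(s['d'].shape,bool)); c=c[(np.hypot(c[:,0]-.5914,c[:,1]+.0264)<.013)]
    print('mag z',np.round(np.percentile(c[:,2],[5,50,95]),4))
E
python3 - <<'E'
from h import *
s=snap('wrist','w6.png'); mag(s); top(s,.5914,-.0264,zt=.066,R=.026); caps(s,cols=('white','blue','yellow','red'),zt=.022)
go(.4735,-.407,.12,-.4)
E
```

```text
mag z [0.0651 0.0664 0.0676]
top n 1975 mean [592.3 -26.5  66.3] circ 591.4 -26.4 r 25.9
white few 1888 [ 0.593 -0.027  0.066]
red 0.73 [305. 198.] mean [ 476.1 -287.3   21.9] circ 475.3 -289.3 r 21.9 [103.  26.  22.]
shift mm [-304.8  -57.6  108.9] turn about tool z 0.247 yawnow -0.153 j [-0.2   0.42  0.24  1.38  0.    1.53]
```

>>> {"op": "servo_tool", "data": {
  "commands": [
    [85, -50, -9, 0, 0],
    [85, -50, -10, 0, 0],
    [85, -50, -10, 0, 0],
    [85, -50, -10, 10, 0],
    [85, -50, -10, 20, 0],
    [85, -50, -9, 40, 0],
    [85, -5, 0, 40, 0],
    [85, 0, 0, 0, 0],
    [85, 0, 0, 0, 0]
  ]
}}

```text
clock: 22.32
eef_pos: [0.4746, -0.4059, 0.1219]
tool_rot: [0.759, 0.651, 0.0, 0.001]
ft_force: [-0.5, -1.3, 0.9]
grip_width: 0.0853
grasp_force: 0.0
```

```bash
python3 - <<'E'
from h import *
s=snap('wrist','w7.png'); top(s,.4735,-.4075,R=.06); caps(s,cols=('yellow',)); go(.4735,-.4075,.010)
E
```

```text
top n 2357 mean [ 473.7 -407.6   22.3] circ 473.5 -408.6 r 22.0
yellow 0.94 [196. 253.] mean [ 473.7 -407.4   22.3] circ 473.6 -408.6 r 21.9 [141. 119.  41.]
shift mm [ -1.1  -2.  113.2]  yawnow -0.152 j [-0.71  0.55  0.16  1.18  0.    1.02]
```

>>> {"op": "servo_tool", "data": {
  "commands": [
    [85, -1.5, -1.5, 40, 0],
    [85, 0, 0, 40, 0],
    [85, 0, 0, 32, 0],
    [85, 0, 0, 0, 0],
    [30, 0, 0, 0, 0],
    [30, 0, 0, 0, 0],
    [30, 0, 0, 0, 0],
    [30, 0, 0, 0, 0],
    [30, 0, 0, 0, 0],
    [30, 0, 0, 0, 0],
    [30, 0, 0, -40, 0],
    [30, 0, 0, -50, 0],
    [30, 0, 0, -60, 0],
    [30, 0, 0, -48, 0],
    [30, 0, 0, 0, 0],
    [30, 0, 0, 0, 0]
  ]
}}

```text
clock: 24.42
eef_pos: [0.4714, -0.4077, 0.2068]
tool_rot: [0.759, 0.651, 0.0, 0.0]
ft_force: [0.3, 0.0, -1.7]
grip_width: 0.0423
grasp_force: 60.9
```

```bash
python3 - <<'E'
from h import *
s=snap('wrist'); held(s); go(.5914,-.0264,.15,-.155); o=status.get_obs(); print(o['grip_width'],o['grasp_force'])
E
```

```text
held n 6592 x range [-20.4  21.3] top z -11.9 circ 0.2 0.6 23.3 tilt [0.006 0.001]
shift mm [394.7  60.7  55.9] turn about tool z 0.001 yawnow -0.154 j [-0.71  0.5   0.3   1.37 -0.    1.01]
0.04174910969772713 60.88199257850647
```

>>> {"op": "servo_tool", "data": {
  "commands": [
    [30, 49.3, 7.5, 0, 0],
    [30, 49.3, 7.5, 0, 0],
    [30, 49.3, 7.5, 0, 0],
    [30, 49.3, 7.5, 0, 0],
    [30, 49.3, 7.5, 0, 0],
    [30, 49.3, 7.5, 0, 0],
    [30, 49.3, 7.5, 0, 0],
    [30, 49.3, 7.5, 0, 0],
    [30, 0, 0, 30, 0],
    [30, 0, 0, 30, 0],
    [30, 0, 0, 0, 0],
    [30, 0, 0, 0, 0]
  ]
}}

```text
clock: 25.98
eef_pos: [0.5913, -0.0274, 0.1466]
tool_rot: [0.759, 0.651, -0.0, -0.0]
ft_force: [0.8, -0.4, 0.9]
grip_width: 0.0419
grasp_force: 60.9
```

```bash
python3 - <<'E'
from h import *
s=snap('wrist'); held(s); mag(s); go(.5914,-.0264,.08,-.155); o=status.get_obs(); print(o['ft_force'],o['grip_width'],o['grasp_force'])
E
```

```text
held n 6677 x range [-20.1  21.5] top z -9.9 circ 0.4 0.1 23.0 tilt [0.005 0.006]
mag z [0.0663 0.1586 0.2254]
shift mm [ 1.  -0.7 67.4] turn about tool z 0.001 yawnow -0.154 j [-0.05  0.47  0.1   1.2   0.    1.68]
[-0.17349355  0.45474197 -0.15660477] 0.041606073089784666 60.90034246444702
```

>>> {"op": "servo_tool", "data": {
  "commands": [
    [30, 0.4, -0.4, 10, 0],
    [30, 0, 0, 8, 0],
    [30, 0, 0, 4, 0],
    [30, 0, 0, 4, 0],
    [30, 0, 0, 4, 0],
    [30, 0, 0, 4, 0],
    [30, 0, 0, 4, 0],
    [30, 0, 0, 4, 0],
    [30, 0, 0, 4, 0],
    [30, 0, 0, 0, 0]
  ]
}}

```text
clock: 27.28
eef_pos: [0.5907, -0.0267, 0.1002]
tool_rot: [0.759, 0.651, -0.0, -0.0]
ft_force: [-0.3, 0.0, 0.1]
grip_width: 0.0423
grasp_force: 60.9
```

>>> {"op": "servo_tool", "data": {
  "commands": [
    [30, 0, 0, 6, 0],
    [30, 0, 0, 6, 0],
    [30, 0, 0, 4, 0],
    [30, 0, 0, 3, 0],
    [30, 0, 0, 0, 0],
    [60, 0, 0, 0, 0],
    [60, 0, 0, 0, 0],
    [60, 0, 0, 0, 0],
    [60, 0, 0, 0, 0],
    [60, 0, 0, -20, 0],
    [60, 0, 0, -30, 0],
    [60, 0, 0, -40, 0],
    [60, 0, 0, -40, 0],
    [85, -50, 0, -20, 0],
    [85, -40, 0, 0, 0],
    [85, 0, 0, 0, 0]
  ]
}}

```text
clock: 29.28
eef_pos: [0.5769, -0.1183, 0.2321]
tool_rot: [0.761, 0.649, 0.0, 0.0]
ft_force: [1.2, -0.9, -0.5]
grip_width: 0.085
grasp_force: 0.0
```

```bash
python3 - <<'E'
from h import *
s=snap('wrist','w8.png'); mag(s); top(s,.5914,-.0264,zt=.088,R=.026); caps(s,cols=('red',),zt=.022)
go(.4753,-.2885,.12,-.155)
E
```

```text
mag z [0.0871 0.0884 0.0896]
top n 2275 mean [592.7 -26.1  88.3] circ 591.5 -25.9 r 25.6
red 0.58 [300. 197.] mean [ 476.2 -287.3   21.8] circ 475.3 -288.8 r 21.7 [102.  25.  22.]
shift mm [-186.3  -73.8  111.4] turn about tool z -0.000 yawnow -0.155 j [-0.2   0.42  0.24  1.39  0.    1.53]
```

Yellow is flat with its top at 88 mm. Red is next.

>>> {"op": "servo_tool", "data": {
  "commands": [
    [85, -46, -18, 0, 0],
    [85, -46, -18, 0, 0],
    [85, -47, -19, 30, 0],
    [85, -47, -19, 40, 0],
    [85, 0, 0, 40, 0],
    [85, 0, 0, 0, 0],
    [85, 0, 0, 0, 0]
  ]
}}

```text
clock: 30.25
eef_pos: [0.4778, -0.2861, 0.1241]
tool_rot: [0.759, 0.651, 0.0, 0.001]
ft_force: [0.5, 0.3, 0.1]
grip_width: 0.0848
grasp_force: 0.0
```

```bash
python3 - <<'E'
from h import *
s=snap('wrist'); top(s,.4753,-.2885,R=.06); go(.4753,-.288,.010)
E
```

```text
top n 2304 mean [ 475.4 -289.1   22.3] circ 475.0 -290.0 r 22.0
shift mm [ -1.9  -3.1 114.8]  yawnow -0.152 j [-0.54  0.42 -0.04  1.1   0.    1.18]
```

>>> {"op": "servo_tool", "data": {
  "commands": [
    [85, -3, -2.7, 40, 0],
    [85, 0, 0, 40, 0],
    [85, 0, 0, 33, 0],
    [85, 0, 0, 0, 0],
    [30, 0, 0, 0, 0],
    [30, 0, 0, 0, 0],
    [30, 0, 0, 0, 0],
    [30, 0, 0, 0, 0],
    [30, 0, 0, 0, 0],
    [30, 0, 0, 0, 0],
    [30, 0, 0, -40, 0],
    [30, 0, 0, -50, 0],
    [30, 0, 0, -60, 0],
    [30, 0, 0, -48, 0],
    [30, 0, 0, 0, 0],
    [30, 0, 0, 0, 0]
  ]
}}

```text
clock: 32.3
eef_pos: [0.4732, -0.2893, 0.2084]
tool_rot: [0.759, 0.651, 0.0, 0.0]
ft_force: [-0.7, -1.1, -0.2]
grip_width: 0.0419
grasp_force: 60.8
```

```bash
python3 - <<'E'
from h import *
s=snap('wrist'); held(s); go(.5914,-.0264,.15,-.155); o=status.get_obs(); print(o['grip_width'],o['grasp_force'])
E
```

```text
held n 6480 x range [-20.5  21.1] top z -10.9 circ 0.2 0.4 23.4 tilt [0.006 0.002]
shift mm [277.6  77.1  57.3] turn about tool z 0.001 yawnow -0.154 j [-0.55  0.36  0.09  1.3  -0.    1.18]
0.041623408955359355 60.82178592681885
```

>>> {"op": "servo_tool", "data": {
  "commands": [
    [30, 46, 12.7, 0, 0],
    [30, 46, 12.7, 0, 0],
    [30, 46, 12.7, 0, 0],
    [30, 46, 12.7, 0, 0],
    [30, 46, 12.7, 0, 0],
    [30, 47, 12.8, 0, 0],
    [30, 0, 0, 30, 0],
    [30, 0, 0, 27, 0],
    [30, 0, 0, 0, 0],
    [30, 0, 0, 0, 0]
  ]
}}

```text
clock: 33.6
eef_pos: [0.5911, -0.0274, 0.1509]
tool_rot: [0.76, 0.651, -0.0, -0.0]
ft_force: [0.9, 0.2, 0.3]
grip_width: 0.0416
grasp_force: 60.8
```

```bash
python3 - <<'E'
from h import *
s=snap('wrist'); held(s); go(.5914,-.0264,.102,-.155); o=status.get_obs(); print(o['ft_force'],o['grip_width'],o['grasp_force'])
E
```

```text
held n 6587 x range [-20.3  21.4] top z -8.9 circ 0.4 -0.0 23.0 tilt [0.005 0.006]
shift mm [ 1.1 -0.5 49.7] turn about tool z 0.001 yawnow -0.154 j [-0.05  0.47  0.11  1.21  0.    1.68]
[ 0.0835706   0.73928516 -0.73136077] 0.041921243460523866 60.838383436203
```

>>> {"op": "servo_tool", "data": {
  "commands": [
    [30, 0.5, -0.4, 12, 0],
    [30, 0, 0, 10, 0],
    [30, 0, 0, 4, 0],
    [30, 0, 0, 4, 0],
    [30, 0, 0, 4, 0],
    [30, 0, 0, 4, 0],
    [30, 0, 0, 4, 0],
    [30, 0, 0, 4, 0],
    [30, 0, 0, 2, 0],
    [30, 0, 0, 0, 0],
    [30, 0, 0, 0, 0]
  ]
}}

```text
clock: 35.02
eef_pos: [0.591, -0.0267, 0.1031]
tool_rot: [0.759, 0.651, 0.0, 0.0]
ft_force: [0.2, -0.6, -0.4]
grip_width: 0.0416
grasp_force: 60.8
```

>>> {"op": "servo_tool", "data": {
  "commands": [
    [60, 0, 0, 0, 0],
    [60, 0, 0, 0, 0],
    [60, 0, 0, 0, 0],
    [60, 0, 0, 0, 0],
    [60, 0, 0, -20, 0],
    [60, 0, 0, -30, 0],
    [60, 0, 0, -40, 0],
    [60, 0, 0, -58, 0],
    [60, -45, 0, 0, 0],
    [60, -45, 0, 0, 0],
    [60, 0, 0, 0, 0]
  ]
}}

```text
clock: 36.4
eef_pos: [0.5765, -0.1184, 0.2511]
tool_rot: [0.761, 0.649, -0.0, 0.0]
ft_force: [-1.0, -0.1, 0.1]
grip_width: 0.0599
grasp_force: 0.0
```

```bash
python3 - <<'E'
from h import *
s=snap('wrist','w9.png'); mag(s); top(s,.5914,-.0264,zt=.110,R=.022); go(.605,.13,.25,-.155)
E
```

```text
mag z [0.1091 0.1104 0.1117]
top n 2234 mean [592.3 -26.4 110.3] circ 592.2 -26.6 r 21.8
shift mm [248.2 -10.6   1. ] turn about tool z -0.002 yawnow -0.157 j [-0.2   0.42  0.28  1.44  0.    1.53]
```

>>> {"op": "servo_tool", "data": {
  "commands": [
    [30, 50, -2.5, 0, 0],
    [30, 50, -2.5, 0, 0],
    [30, 50, -2.5, 0, 0],
    [30, 50, -2.5, 0, 0],
    [30, 45, 0, 0, 0],
    [30, 0, 0, 0, 0],
    [30, 0, 0, 0, 0]
  ]
}}

```text
clock: 37.33
eef_pos: [0.6043, 0.1289, 0.2506]
tool_rot: [0.759, 0.651, -0.0, -0.0]
ft_force: [-0.6, -0.3, -0.4]
grip_width: 0.03
grasp_force: 0.0
```

```bash
python3 - <<'E'
from h import *
s=snap('wrist','w10.png'); print(pose()[:3,3])
for l,z in dict(aim_knob_grip=.066,pointer_tip=.04,mark_end=.028,pivot=.022).items():
    for q in viewer.spot_point('wrist',l)[:2]: print(l,round(q['p'],2),np.round(q['pixel']),np.round(at_z(s,q['pixel'],z)[0],4))
E
```

```text
[0.6044264  0.12807369 0.25074021]
aim_knob_grip 0.7 [180. 266.] [0.6155 0.1166 0.066 ]
aim_knob_grip 0.64 [281. 263.] [ 0.5952 -0.0026  0.066 ]
pointer_tip 0.79 [102. 216.] [0.575  0.2011 0.04  ]
pointer_tip 0.61 [138. 266.] [0.6213 0.1561 0.04  ]
mark_end 0.77 [110. 291.] [0.6533 0.181  0.028 ]
```

View pics/w10.png

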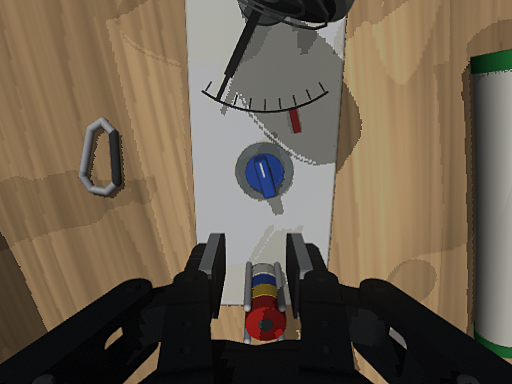

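Picture: pointer tip at (102,219), red mark's inner end at (109,292), blue knob at (173,265) with its bar pointing slightly right of down. The magazine holds the stack with red on top (322,265). The knob needs about +4.9 rad clockwise, so I'll wind the wrist back first.

>>> {"op": "servo_tool", "data": {
  "commands": [
    [40, 0, 0, 0, -0.1785],
    [40, 0, 0, 0, -0.1785],
    [40, 0, 0, 0, -0.1785],
    [40, 0, 0, 0, -0.1785],
    [40, 0, 0, 0, -0.1785],
    [40, 0, 0, 0, -0.1785],
    [40, 0, 0, 0, -0.1785],
    [40, 0, 0, 0, -0.1785],
    [40, 0, 0, 0, -0.1785],
    [40, 0, 0, 0, -0.1785],
    [40, 0, 0, 0, -0.1785],
    [40, 0, 0, 0, -0.1785],
    [40, 0, 0, 0, -0.1785],
    [40, 0, 0, 0, -0.1785],
    [40, 0, 0, 0, -0.1785],
    [40, 0, 0, 0, -0.1785],
    [40, 0, 0, 0, -0.1785],
    [40, 0, 0, 0, -0.1785],
    [40, 0, 0, 0, -0.1785],
    [40, 0, 0, 0, 0]
  ]
}}

```text
clock: 40.08
eef_pos: [0.6048, 0.1271, 0.2511]
tool_rot: [0.739, -0.674, 0.0, -0.0]
ft_force: [-0.3, -0.6, 0.4]
grip_width: 0.0398
grasp_force: 0.0
```

```bash
cat >> h.py <<'E'
def bar(s):
    c=cloud(s,np.ones(s['d'].shape,bool)); c=c[(np.abs(c[:,2]-.066)<.004)&(np.hypot(c[:,0]-.6145,c[:,1]-.1168)<.03)]
    if len(c)<20: print('few',len(c)); return
    r=cv2.minAreaRect((c[:,:2]*1000).astype(np.float32)); p=c[:,:2]-c[:,:2].mean(0); v=np.linalg.svd(p,full_matrices=False)[2][0]
    print('bar n',len(c),r,'mean',np.round(c.mean(0)*1000,1),'dir',round(float(np.arctan2(v[1],v[0])),3))
E
python3 - <<'E'
from h import *
s=snap('wrist'); bar(s); go(.6145,.1168,.1,.096)
E
```

```text
bar n 529 ((613.8018798828125, 116.95673370361328), (13.975004196166992, 41.31288146972656), 8.014756202697754) mean [613.8 116.3  66. ] dir 1.71
shift mm [ 11.3  -8.6 151.1] turn about tool z -0.004 yawnow -3.050 j [ 0.21  0.48  0.38  1.47  0.   -1.46]
```

>>> {"op": "servo_tool", "data": {
  "commands": [
    [40, 0, 0, 0, -0.046],
    [40, 10.6, -8.4, 0, 0],
    [40, 0, 0, 50, 0],
    [40, 0, 0, 50, 0],
    [40, 0, 0, 40, 0],
    [40, 0, 0, 30, 0],
    [40, 0, 0, 18, 0],
    [40, 0, 0, 10, 0],
    [40, 0, 0, 0, 0],
    [40, 0, 0, 0, 0]
  ]
}}

```text
clock: 41.38
eef_pos: [0.6156, 0.1186, 0.054]
tool_rot: [0.755, -0.655, 0.001, -0.001]
ft_force: [-0.0, -0.6, -0.2]
grip_width: 0.0401
grasp_force: 0.0
```

```bash
python3 - <<'E'
from h import *
go(.6138,.117,.053,.139); print(status.get_obs()['ft_force'])
E
```

```text
shift mm [1.4 2.  1. ] turn about tool z 0.002 yawnow -3.000 j [ 0.19  0.62  0.08  1.03 -0.   -1.52]
[-0.01540689 -0.55622787 -0.24611042]
```

>>> {"op": "servo_tool", "data": {
  "commands": [
    [40, 1.2, 1.7, 0, 0],
    [40, 0, 0, 0, 0],
    [5, 0, 0, 0, 0],
    [5, 0, 0, 0, 0],
    [5, 0, 0, 0, 0],
    [5, 0, 0, 0, 0],
    [5, 0, 0, 0, 0],
    [5, 0, 0, 0, 0]
  ]
}}

```text
clock: 42.38
eef_pos: [0.6126, 0.1172, 0.0534]
tool_rot: [0.755, -0.655, -0.0, 0.0]
ft_force: [-4.2, -1.0, 4.3]
grip_width: 0.013
grasp_force: 60.3
```

>>> {"op": "servo_tool", "data": {
  "commands": [
    [5, 0, 0, 0, 0.1],
    [5, 0, 0, 0, 0.15],
    [5, 0, 0, 0, 0.15],
    [5, 0, 0, 0, 0.15],
    [5, 0, 0, 0, 0.15],
    [5, 0, 0, 0, 0.15],
    [5, 0, 0, 0, 0.15],
    [5, 0, 0, 0, 0.15],
    [5, 0, 0, 0, 0.15],
    [5, 0, 0, 0, 0.15],
    [5, 0, 0, 0, 0.15],
    [5, 0, 0, 0, 0.15],
    [5, 0, 0, 0, 0.15],
    [5, 0, 0, 0, 0]
  ]
}}

```text
clock: 44.12
eef_pos: [0.6123, 0.1174, 0.0535]
tool_rot: [0.094, 0.996, 0.0, -0.001]
ft_force: [-3.6, 0.2, 5.4]
grip_width: 0.0127
grasp_force: 60.4
```

>>> {"op": "servo_tool", "data": {
  "commands": [
    [5, 0, 0, 0, 0.15],
    [5, 0, 0, 0, 0.15],
    [5, 0, 0, 0, 0.15],
    [5, 0, 0, 0, 0.15],
    [5, 0, 0, 0, 0.15],
    [5, 0, 0, 0, 0.15],
    [5, 0, 0, 0, 0.15],
    [5, 0, 0, 0, 0.15],
    [5, 0, 0, 0, 0.15],
    [5, 0, 0, 0, 0.15],
    [5, 0, 0, 0, 0.15],
    [5, 0, 0, 0, 0.15],
    [5, 0, 0, 0, 0.15],
    [5, 0, 0, 0, 0.15],
    [5, 0, 0, 0, 0.15],
    [5, 0, 0, 0, 0.15],
    [5, 0, 0, 0, 0.15],
    [5, 0, 0, 0, 0]
  ]
}}

```text
clock: 46.38
eef_pos: [0.6127, 0.1175, 0.0535]
tool_rot: [0.98, 0.2, -0.0, -0.0]
ft_force: [-3.7, -0.2, 5.0]
grip_width: 0.0127
grasp_force: 60.3
```

>>> {"op": "servo_tool", "data": {
  "commands": [
    [40, 0, 0, 0, 0],
    [40, 0, 0, 0, 0],
    [40, 0, 0, 0, 0],
    [40, 0, 0, 0, 0],
    [40, 0, 0, -30, 0],
    [40, 0, 0, -60, 0],
    [40, 0, 0, -60, 0],
    [40, 0, 0, -48, 0],
    [40, 0, 0, 0, 0]
  ]
}}

```text
clock: 47.5
eef_pos: [0.6157, 0.1177, 0.2568]
tool_rot: [0.98, 0.201, 0.006, 0.0]
ft_force: [0.7, -0.5, -0.2]
grip_width: 0.0398
grasp_force: 0.0
```

>>> {"op": "servo_tool", "data": {
  "commands": [
    [40, 0, 0, 0, -0.175],
    [40, 0, 0, 0, -0.175],
    [40, 0, 0, 0, -0.175],
    [40, 0, 0, 0, -0.175],
    [40, 0, 0, 0, -0.175],
    [40, 0, 0, 0, -0.175],
    [40, 0, 0, 0, -0.175],
    [40, 0, 0, 0, 0]
  ]
}}

```text
clock: 48.5
eef_pos: [0.6126, 0.1171, 0.2495]
tool_rot: [0.687, 0.727, -0.001, -0.001]
ft_force: [0.6, -0.1, -0.2]
grip_width: 0.0402
grasp_force: 0.0
```

```bash
cat >> h.py <<'E'
PIV=np.array([.6425,.2996])
def ang(p):
    v=np.array(p)[:2]-PIV; a=np.arctan2(v[1],v[0])-np.arctan2(-.988,-.155); return round(np.hypot(*v),4),round(a,4)
def aim(s):
    for l,z in dict(pointer_tip=.04,mark_end=.028).items():
        for q in viewer.spot_point('wrist',l)[:2]:
            P=at_z(s,q['pixel'],z)[0]; print(l,round(q['p'],2),np.round(q['pixel'],1),np.round(P,4),'r,swing',ang(P))
E
python3 - <<'E'
from h import *
s=snap('wrist','w11.png'); bar(s); aim(s); go(.6138,.117,.25,0)
E
```

```text
bar n 526 ((614.256591796875, 116.51815032958984), (41.53508758544922, 14.043562889099121), 23.342529296875) mean [614.4 117.2  66. ] dir -2.741
pointer_tip 0.95 [107.7 287.9] [0.6446 0.18   0.04  ] r,swing (np.float64(0.1196), np.float64(0.1732))
pointer_tip 0.35 [306.6 229.4] [ 0.5911 -0.07    0.04  ] r,swing (np.float64(0.3732), np.float64(0.0174))
mark_end 0.65 [106.4 297.8] [0.6565 0.1817 0.028 ] r,swing (np.float64(0.1187), np.float64(0.2736))
shift mm [-0.3  1.   0.2] turn about tool z 0.056 yawnow 0.056 j [ 0.19  0.49  0.4   1.48 -0.    1.7 ]
```

View pics/w11.png

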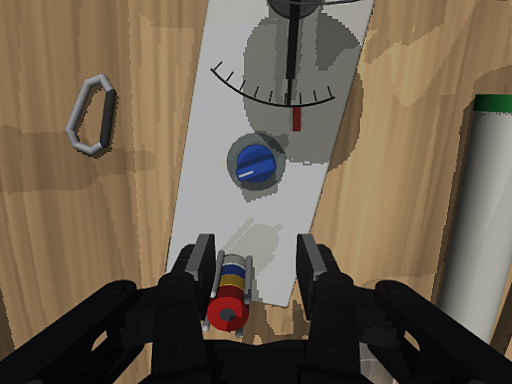

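Pointer tip is at (105,289), with the red mark just right of it from (107,297) to (130,297). I'll measure the mark's centreline by colour.

```bash
python3 - <<'E'
from h import *
s=snap('wrist'); p=s['p'].astype(int); m=(p[:,:,0]>60)&(p[:,:,0]>2*p[:,:,1])&(p[:,:,0]>2*p[:,:,2]); m[160:]=0; m[:,:250]=0;m[:,350:]=0
c=cloud(s,m); print(len(c),np.round(np.median(c,0),4)); 
zt=np.percentile(c[:,2],70); c2=at_z(s,np.argwhere(m),zt)
for r in (c,c2):
    a=[ang(x) for x in r]; a=np.array(a,float); print('z',round(zt,4),'swing median',np.median(a[:,1]),'mid',np.percentile(a[:,1],[3,97]),'r',np.percentile(a[:,0],[3,97]))
k=(p.max(2)<45); k[95:]=0;k[:40]=0;k[:,:270]=0;k[:,320:]=0
c=cloud(s,k); c=c[(c[:,2]>.034)&(c[:,2]<.05)]; a=np.array([ang(x) for x in c],float); b=a[(a[:,0]>.085)]
print('pointer',len(b),np.median(b[:,1]),np.percentile(b[:,1],[5,95]),np.median(c[:,2]))
E
```

```text
161 [0.6562 0.1682 0.0284]
z 0.0288 swing median 0.2603 mid [0.23448 0.28754] r [0.12038 0.14402]
z 0.0288 swing median 0.2599 mid [0.2343  0.28686] r [0.12038 0.144  ]
pointer 99 0.1728 [0.14193 0.20526] 0.04022909066917807
```

>>> {"op": "servo_tool", "data": {
  "commands": [
    [40, -0.2, 0.8, 0, 0],
    [40, 0, 0, 0, -0.174],
    [40, 0, 0, 0, -0.174],
    [40, 0, 0, 0, -0.174],
    [40, 0, 0, 0, -0.174],
    [40, 0, 0, 0, -0.174],
    [40, 0, 0, 0, -0.174],
    [40, 0, 0, 0, -0.174],
    [40, 0, 0, 0, -0.174],
    [40, 0, 0, 0, -0.174],
    [40, 0, 0, 0, -0.174],
    [40, 0, 0, 0, -0.174],
    [40, 0, 0, 50, 0],
    [40, 0, 0, 50, 0],
    [40, 0, 0, 40, 0],
    [40, 0, 0, 0, 0]
  ]
}}

```text
clock: 50.7
eef_pos: [0.6109, 0.1165, 0.1071]
tool_rot: [-0.199, 0.98, 0.0, -0.004]
ft_force: [0.4, -0.7, 0.5]
grip_width: 0.0396
grasp_force: 0.0
```

```bash
python3 - <<'E'
from h import *
go(.6138,.117,.054,1.971)
E
```

```text
shift mm [-3.3 -0.8 53.1] turn about tool z 0.001 yawnow 1.972 j [ 0.19  0.57  0.15  1.16 -0.   -0.21]
```

>>> {"op": "servo_tool", "data": {
  "commands": [
    [40, -2, -0.6, 30, 0],
    [40, 0, 0, 15, 0],
    [40, 0, 0, 8, 0],
    [40, 0, 0, 0, 0],
    [5, 0, 0, 0, 0],
    [5, 0, 0, 0, 0],
    [5, 0, 0, 0, 0],
    [5, 0, 0, 0, 0],
    [5, 0, 0, 0, 0],
    [5, 0, 0, 0, 0],
    [5, 0, 0, 0, 0.125],
    [5, 0, 0, 0, 0.125],
    [5, 0, 0, 0, 0.125],
    [5, 0, 0, 0, 0.125],
    [5, 0, 0, 0, 0.125],
    [5, 0, 0, 0, 0],
    [5, 0, 0, 0, 0]
  ]
}}

```text
clock: 52.82
eef_pos: [0.6164, 0.1164, 0.0594]
tool_rot: [0.112, 0.994, -0.001, 0.001]
ft_force: [-2.3, -1.3, 6.4]
grip_width: 0.0121
grasp_force: 60.4
```

>>> {"op": "servo_tool", "data": {
  "commands": [
    [40, 0, 0, 0, 0],
    [40, 0, 0, 0, 0],
    [40, 0, 0, 0, 0],
    [40, 0, 0, 0, 0],
    [40, 0, 0, -30, 0],
    [40, 0, 0, -60, 0],
    [40, 0, 0, -60, 0],
    [40, 0, 0, -48, 0],
    [40, 0, 0, 0, 0.17],
    [40, 0, 0, 0, 0.17],
    [40, 0, 0, 0, 0.17],
    [40, 0, 0, 0, 0.17],
    [40, 0, 0, 0, 0.17],
    [40, 0, 0, 0, 0.17],
    [40, 0, 0, 0, 0.17],
    [40, 0, 0, 0, 0.17],
    [40, 0, 0, 0, 0]
  ]
}}

```text
clock: 54.95
eef_pos: [0.6159, 0.1173, 0.2558]
tool_rot: [0.711, 0.703, -0.0, -0.0]
ft_force: [-0.3, -0.4, -0.6]
grip_width: 0.0402
grasp_force: 0.0
```

```bash
python3 - <<'E'
from h import *
s=snap('wrist','w12.png'); bar(s); aim(s); mag(s); o=status.get_obs(); print(o['clock'])
sc=snap('scene','scene1.png')
for l in ('tumbler','shuttle0','saucer'):
    for m in viewer.masks_of('scene',l)[:2]: c=cloud(sc,m['mask']); print(l,round(m['p'],2),np.round(np.median(c,0),3),np.round(np.percentile(c[:,2],95),3))
E
```

```text
bar n 512 ((614.240234375, 116.4446029663086), (14.041598320007324, 41.57133483886719), 76.70783233642578) mean [614.2 117.1  65.9] dir -0.232
pointer_tip 0.8 [107.6 290.5] [0.656 0.178 0.04 ] r,swing (np.float64(0.1224), np.float64(0.2659))
mark_end 0.58 [275.  235.7] [ 0.5905 -0.0326  0.028 ] r,swing (np.float64(0.3363), np.float64(0.0003))
mark_end 0.53 [106.7 289.1] [0.6557 0.1786 0.028 ] r,swing (np.float64(0.1218), np.float64(0.2641))
mag z [0.1093 0.1103 0.1113]
55.1
tumbler 0.88 [ 0.759 -0.105  0.067] 0.095
shuttle0 0.56 [0.541 0.523 0.046] 0.093
shuttle0 0.55 [0.605 0.499 0.046] 0.095
saucer 0.83 [0.385 0.739 0.015] 0.019
saucer 0.69 [ 0.592 -0.017  0.11 ] 0.113
```

View pics/w12.png

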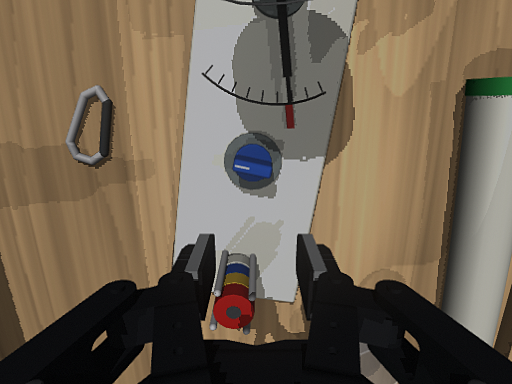

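The pointer tip (103,290) lines up with the red mark (106–128, 290). The stack is flat at full height with red on top (310,235), and the tumbler and shuttlecocks are unmoved. Handing in.

```bash
python3 -c "
from workcell import bot
print(bot.job_done())"
```

```text
the job is handed in; nothing more can be done
None
```

Job handed in at about 55 s: white, blue, yellow and red capsules lie flat in that order from the bottom (green was absent), the pointer is lined up with the red mark by my camera measurements, and the tumbler and shuttlecocks are untouched; the hand-in call returned no verdict.

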